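Lift the red valve from the service tray into the parts bowl

ROBOT

A 6-joint arm with a two-finger parallel gripper is mounted at the origin on a cart in front of the work surface, level with it; the furniture and walls round the work are solid. World frame = base frame: x ahead of the robot, y to its left, z up, the work surface at z = 0. Lengths are in m, angles in rad, forces in N, time in s.
With the tool pointing down it reaches from about 0.25 to 0.8 m from the base axis. Payload 8.5 kg.
Tool frame: the origin (TCP) lies midway between the tips of the shut fingers; the grasp point (between the pads) lies 19 mm behind it; z points along the fingers, y is the line along which they close (so a half turn about z gives the same grasp; the last joint's range is limited). The gripper opens to 85 mm and grips with 20 to 120 N. Pads are 22 mm wide; open, the fingers measure 114 mm over their backs; the gripper's body (76 mm by 85 mm) begins 54 mm behind the grasp point. The pads swing forward as they close: fully open they stand 13 mm farther back than shut.
Start: joints at [-1.232, 0.238, -0.013, 1.319, 0, 1.571], TCP at [0.174, -0.495, 0.231] pointing down, gripper open.
Joint ranges: [-2.66, 2.66], [-1.03, 1.9], [-1.14, 1.46], [-1.82, 2.27], [-1.45, 1.34], [-3.14, 3.14]. Speed limits (rad/s): [2.22, 2.22, 2.79, 3.14, 3.14, 3.14].

INTERFACE

Orientations are given as [roll, pitch, yaw] about the fixed x, y, z axes, in that order (R = Rz(yaw) Ry(pitch) Rx(roll)).
In Python, from bench import env gives the robot as it stands.
- The arm moves only by the shell command python3 -m inch 'ROWS' [FORCE]. ROWS is JSON, a list of rows, each an object of numbers: "gripper": the finger opening in m, from 0 to 0.0854; "dx", "dy", "dz": the shift along the world's x, y, z in m; "rx", "ry", "rz": the turn, a rotation vector about the world's x, y, z in degrees. A call has 1 to 20 rows; each row shifts and turns the commanded pose from where the row before left it; what a row does not reach is not made up. A row lasts 1/10 s, in which the tool goes at most 50 mm and 8.59 degrees, less where a joint would pass 70% of its speed; a pose out of reach is approached as far as the arm can. A call with a gripper value outside its range is refused whole. The fingers move at their own pace and stop on an object; FORCE is the grip in N (left out, the last holds). Time passes only in rows, so rows that do not move let the fingers close. It gives the time, the measured TCP pose, the force, the opening and the grip force at its end, in the units of the state.
- env.observe(): the state, without advancing time (a new reading comes with each control period).
- env.grab_frame(name): name is "side" or "top"; returns the picture (400x640x3 uint8, red, green, blue); there is no depth.
- env.camera_info(name): a dict with "camera_matrix" (3x3 intrinsics, pixels), "k1" (the pictures are not rectified: a ray, as slopes to the right and down, at radius r is drawn at 1 + k1 r^2 times it, then the intrinsics apply), "R" (3x3) and "t" (3): a world point X has camera coordinates R X + t. Camera axes: x right, y down, z forward; pixel columns grow to the right and rows downward; lengths in m; the calibration is good to about 2 mm. A picture is of the moment at which its call begins. camera_info takes no time and is no camera call.
- env.close_job(): hands the job in; it is judged then, once.
The state is a dict: "time": time; "q": joint angles; "joint_velocities": joint speeds; "joint_torque": joint torques, N m; "tcp_pos": TCP position; "tcp_rot": TCP orientation; "ft_force": force on the tool from outside, world axes, zero at the start; "torque": the same for the moment, N m; "finger_gap": opening from 0.0 (shut) to 1.0 (fully open); "grip_force": force on a finger pad.
Only numpy, scipy, OpenCV 4.12 (cv2) and the standard library are available. Lean on these libraries where they do the work, as an engineer would, in place of code of your own. Each camera call takes 0.05 s, during which the arm holds its last target. There are 200 camera calls.

TASK

Take the valve cartridge with the red stem by its stem, lift it straight up out of its pocket in the grey service tray, and set it down gently (do not drop it) standing upright in the middle of the metal parts bowl. Leave the blue-stemmed and yellow-stemmed cartridges seated in their pockets.

Things in the scene. Friction and masses are not known exactly. Their poses are not given: they have to be found in the camera images.
- valve_red: loose valve cartridge to move: round aluminium body 30 mm across, 24 mm tall, two black seal rings; on top a plain round red stem 14 mm across, 36 mm tall (60 mm in all, about 80 g). Origin: centre of underside; z up along the stem, which runs from z = 24 to 60 mm and is the only part to grip, at any yaw. It stands in a pocket of a fixed grey tray; its body shows only 2 mm above the tray top.
- valve_blue: same cartridge with a blue stem, in another pocket; stays there. Origin: centre of underside. The tray, 70 x 190 mm (flange 84 x 204 mm), top 34 mm above the worktop, has three round pockets 31.5 mm wide and 22 mm deep in a straight row, 60 mm apart; it may be turned.
- valve_yellow: same cartridge with a yellow stem, in the third pocket; stays there. Origin: centre of underside. The colours come in any order along the row; fingers that close at right angles to the line through the three stems keep well clear of the neighbouring stems.
- parts_bowl: round stainless parts bowl, 112 mm across the rim and 34 mm high, held fast to the worktop by its magnet (it does not move). Origin: centre of its underside, on the worktop; z up. Its flat inner floor is 9 mm above the origin and about 60 mm across; the wall slopes up outward from there to the rim. A tall black coffee machine stands at the far left of the worktop: keep the arm clear of it.

How it is judged:
By the outcome, as a careful person would: the job done as asked, in the order asked, and still so for the second after the job is handed in, with the robot touching nothing.
It also fails if it takes over 42 s, if anything falls off the work surface, if the arm or the gripper's body presses on something with over 40 N, if the wrist force passes 120 N, or if a joint passes its speed limit or range.

## Working session

There is one attempt and no reset: what is moved stays moved. The work goes in short steps, Python scripts to look and compute and a shell command to move; the robot and the scene stay as the last step left them, time stands still between calls to the robot, and variables do not carry over. Pictures are saved under pics/ and viewed, at most 10 in all, crops included, and the job is handed in when it is done.

```bash
mkdir -p pics; ls
python3 - <<'E'
from bench import env
import cv2
for n in("top","side"):
    cv2.imwrite(f"pics/{n}0.png",env.grab_frame(n)[:,:,::-1]); c=env.camera_info(n); print(n,c)
s=env.observe();print(s['tcp_pos'],s['tcp_rot'],s['time'])
E
```

```text
pics
top {'camera_matrix': array([[501.16213414,   0.        , 315.49026394],
       [  0.        , 501.16213414, 200.82106774],
       [  0.        ,   0.        ,   1.        ]]), 'k1': -0.04369055661831968, 'R': array([[ 0.00998688, -0.99989794,  0.01021593],
       [-0.9897949 , -0.01133727, -0.14204763],
       [ 0.14214895, -0.00869306, -0.98980711]]), 't': array([-0.08278662,  0.51947988,  0.95967879])}
side {'camera_matrix': array([[411.63697214,   0.        , 317.13683576],
       [  0.        , 411.63697214, 199.06445809],
       [  0.        ,   0.        ,   1.        ]]), 'k1': 0.008387131185340223, 'R': array([[-0.98936517, -0.14527687,  0.007155  ],
       [-0.09253848,  0.5907292 , -0.80154578],
       [ 0.11221939, -0.79368359, -0.5978906 ]]), 't': array([0.49440636, 0.11686379, 0.88208384])}
[ 0.17435142 -0.49482216  0.23074275] [-3.14030466e+00  1.08596060e-05  3.38766443e-01] 0.1
```

View pics/top0.png

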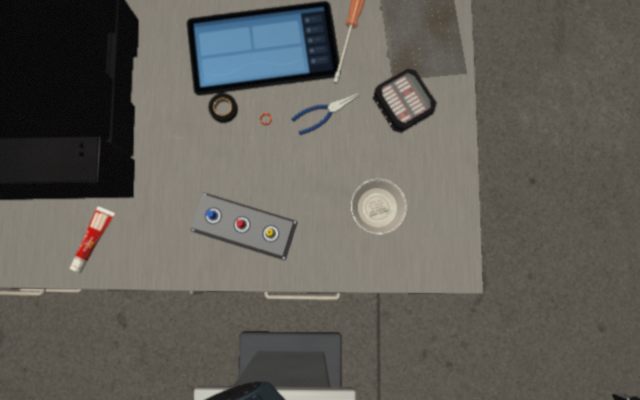

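View pics/side0.png

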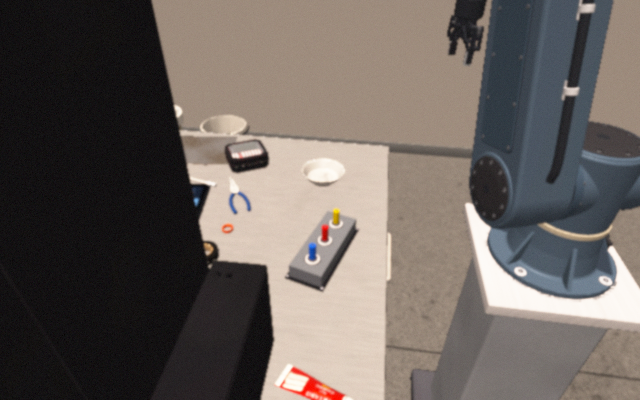

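The top view shows the stems: blue (212,215), red (241,225), yellow (270,233). The bowl centre is at about (378,207). The side view shows the same row, with red at (325,232) and the bowl at (323,173).

```bash
cat > h.py <<'E'
from bench import env
import cv2, numpy as np
def ray(n,p):
    c=env.camera_info(n);K=c["camera_matrix"];D=np.array([c["k1"],0,0,0,0.])
    u=cv2.undistortPoints(np.array([[p]],float),K,D)[0,0]
    return -c["R"].T@c["t"], c["R"].T@np.array([u[0],u[1],1])
def onz(n,p,z):
    o,d=ray(n,p);return o+d*(z-o[2])/d[2]
def blob(im,col,box):
    x0,y0,x1,y1=box;h=cv2.cvtColor(im[y0:y1,x0:x1],cv2.COLOR_RGB2HSV)
    H,S,V=h[...,0].astype(int),h[...,1],h[...,2]
    m={'red':(H<8)|(H>172),'blue':(H>100)&(H<130),'yellow':(H>20)&(H<35)}[col]&(S>130)&(V>60)
    n,l,st,ce=cv2.connectedComponentsWithStats(m.astype(np.uint8))
    i=1+st[1:,4].argmax();x,y,w,hh,a=st[i]
    return ce[i]+[x0,y0],(x+x0,y+y0,w,hh,a)
E
python3 - <<'E'
from h import *
t=cv2.imread('pics/top0.png')[:,:,::-1];s=cv2.imread('pics/side0.png')[:,:,::-1]
for c in('blue','red','yellow'):
    a,b=blob(t,c,(190,190,300,260));e,f=blob(s,c,(290,200,360,290))
    print(c,a,b,e,f,'top@.066',onz('top',a,.066).round(4),'side@.054',onz('side',e,.054).round(4))
g=cv2.cvtColor(t,cv2.COLOR_RGB2GRAY)[165:250,335:425]
print(cv2.HoughCircles(cv2.resize(g,None,fx=4,fy=4,interpolation=cv2.INTER_CUBIC),cv2.HOUGH_GRADIENT,1,50,param1=120,param2=30,minRadius=90,maxRadius=130))
for p in((350,207),(406,207),(378,179),(378,235)): print(p,onz('top',p,.034).round(4))
L,R=onz('side',(301.5,173),.034),onz('side',(345.5,173),.034);print(L,R)
cv2.imwrite('pics/c.png',np.hstack([cv2.resize(t[170:270,185:305][:, :, ::-1],(480,400)),cv2.resize(t[170:250,340:420][:, :, ::-1],(320,400)[::1])]))
E
```

```text
blue [210.58490566 213.86792453] (np.int32(206), np.int32(210), np.int32(10), np.int32(8), np.int32(53)) [311.81818182 250.78409091] (np.int32(309), np.int32(244), np.int32(7), np.int32(16), np.int32(88)) top@.066 [0.4886 0.1247 0.066 ] side@.054 [0.4924 0.1241 0.054 ]
red [240.2195122  223.12195122] (np.int32(237), np.int32(220), np.int32(8), np.int32(7), np.int32(41)) [324.51086957 232.23913043] (np.int32(322), np.int32(225), np.int32(7), np.int32(16), np.int32(92)) top@.066 [0.4714 0.0671 0.066 ] side@.054 [0.475  0.0659 0.054 ]
yellow [269.46511628 232.25581395] (np.int32(266), np.int32(229), np.int32(8), np.int32(8), np.int32(43)) [335.52873563 215.91954023] (np.int32(333), np.int32(209), np.int32(6), np.int32(15), np.int32(87)) top@.066 [0.4544 0.0105 0.066 ] side@.054 [0.4584 0.0092 0.054 ]
None
(350, 207) [ 0.5092 -0.1462  0.034 ]
(406, 207) [ 0.5104 -0.2584  0.034 ]
(378, 179) [ 0.5667 -0.2027  0.034 ]
(378, 235) [ 0.4538 -0.2018  0.034 ]
[ 0.56690448 -0.17714344  0.034     ] [ 0.45425576 -0.19494638  0.034     ]
```

View pics/c.png

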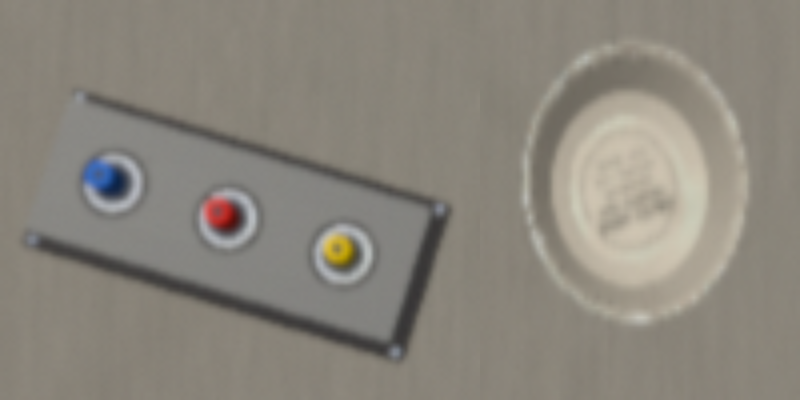

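The crops show the bowl rim centred at about (378.5,206.5), which gives a bowl centre of roughly (0.511,-0.203). The red stem is at roughly (0.473,0.067). The stem row lies at 73°, so the tool turns about +54°.

```bash
python3 -m inch '[{"gripper":0.06,"dx":0.018,"dy":0.035,"rz":3.4},{"dx":0.018,"dy":0.035,"rz":3.4},{"dx":0.018,"dy":0.035,"rz":3.4},{"dx":0.018,"dy":0.035,"rz":3.4},{"dx":0.018,"dy":0.035,"rz":3.4},{"dx":0.018,"dy":0.035,"rz":3.4},{"dx":0.018,"dy":0.035,"rz":3.4},{"dx":0.018,"dy":0.035,"rz":3.4},{"dx":0.018,"dy":0.035,"rz":3.4},{"dx":0.018,"dy":0.035,"rz":3.4},{"dx":0.018,"dy":0.035,"rz":3.4},{"dx":0.018,"dy":0.035,"rz":3.4},{"dx":0.018,"dy":0.035,"rz":3.4},{"dx":0.018,"dy":0.035,"rz":3.4},{"dx":0.018,"dy":0.035,"rz":3.4},{"dx":0.01,"dy":0.002,"rz":2.9},{"dz":-0.03},{"dz":-0.03},{"dx":0},{"dx":0}]' 30
python3 - <<'E'
from h import *
s=env.grab_frame('side');e=blob(s,'red',(290,200,360,290));print(e)
o=env.observe();print(o['tcp_pos'],o['tcp_rot'],o['q'])
cv2.imwrite('pics/s1.png',cv2.resize(s[80:280,220:440,::-1],None,fx=3,fy=3))
E
```

```text
(array([324.53763441, 232.29032258]), (np.int32(322), np.int32(225), np.int32(7), np.int32(16), np.int32(93)))
[ 0.17436216 -0.49484819  0.23079898] [-3.14039637e+00 -1.61274600e-06  3.38779931e-01] [-1.23202613e+00  2.38699861e-01 -1.40516186e-02  1.31924113e+00
  1.60110083e-06  1.57078659e+00]schema error: expected keys gripper, dx, dy, dz, rx, ry, rz
```

View pics/s1.png

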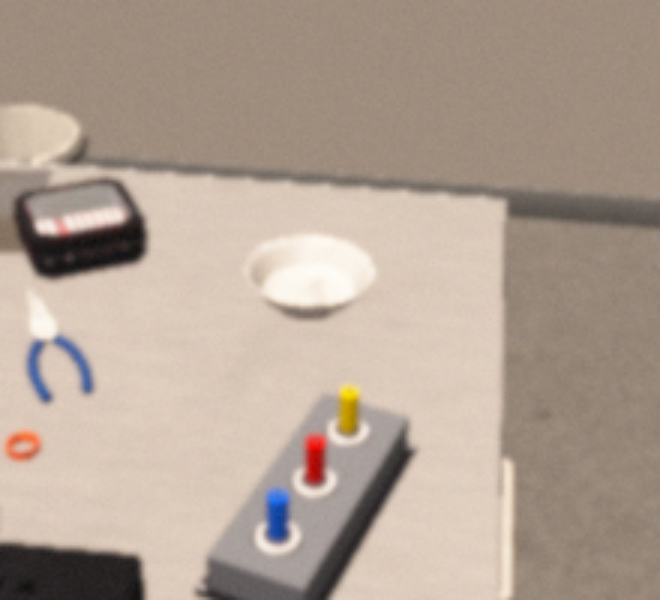

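The call was refused because every row needs all seven keys. The arm has not moved, and the picture shows the scene unchanged.

```bash
python3 -m inch '[{"gripper":0.06,"dx":0.018,"dy":0.035,"dz":0,"rx":0,"ry":0,"rz":3.4},{"gripper":0.06,"dx":0.018,"dy":0.035,"dz":0,"rx":0,"ry":0,"rz":3.4},{"gripper":0.06,"dx":0.018,"dy":0.035,"dz":0,"rx":0,"ry":0,"rz":3.4},{"gripper":0.06,"dx":0.018,"dy":0.035,"dz":0,"rx":0,"ry":0,"rz":3.4},{"gripper":0.06,"dx":0.018,"dy":0.035,"dz":0,"rx":0,"ry":0,"rz":3.4},{"gripper":0.06,"dx":0.018,"dy":0.035,"dz":0,"rx":0,"ry":0,"rz":3.4},{"gripper":0.06,"dx":0.018,"dy":0.035,"dz":0,"rx":0,"ry":0,"rz":3.4},{"gripper":0.06,"dx":0.018,"dy":0.035,"dz":0,"rx":0,"ry":0,"rz":3.4},{"gripper":0.06,"dx":0.018,"dy":0.035,"dz":0,"rx":0,"ry":0,"rz":3.4},{"gripper":0.06,"dx":0.018,"dy":0.035,"dz":0,"rx":0,"ry":0,"rz":3.4},{"gripper":0.06,"dx":0.018,"dy":0.035,"dz":0,"rx":0,"ry":0,"rz":3.4},{"gripper":0.06,"dx":0.018,"dy":0.035,"dz":0,"rx":0,"ry":0,"rz":3.4},{"gripper":0.06,"dx":0.018,"dy":0.035,"dz":0,"rx":0,"ry":0,"rz":3.4},{"gripper":0.06,"dx":0.018,"dy":0.035,"dz":0,"rx":0,"ry":0,"rz":3.4},{"gripper":0.06,"dx":0.018,"dy":0.035,"dz":0,"rx":0,"ry":0,"rz":3.4},{"gripper":0.06,"dx":0.018,"dy":0.035,"dz":0,"rx":0,"ry":0,"rz":2.9},{"gripper":0.06,"dx":0.01,"dy":0.002,"dz":-0.03,"rx":0,"ry":0,"rz":0},{"gripper":0.06,"dx":0,"dy":0,"dz":-0.03,"rx":0,"ry":0,"rz":0},{"gripper":0.06,"dx":0,"dy":0,"dz":0,"rx":0,"ry":0,"rz":0},{"gripper":0.06,"dx":0,"dy":0,"dz":0,"rx":0,"ry":0,"rz":0}]' 30
python3 - <<'E'
from h import *
s=env.grab_frame('side')
o=env.observe();print(o['tcp_pos'],o['tcp_rot'],o['q'])
cv2.imwrite('pics/s2.png',cv2.resize(s[80:280,220:440,::-1],None,fx=3,fy=3))
E
```

```text
time: 2.15
tcp_pos: [0.472, 0.0668, 0.1715]
tcp_rot: [-3.14, 0.001, 1.279]
ft_force: [0.2, -0.2, -0.3]
finger_gap: 0.703
grip_force: 0.0
[0.47270512 0.06673996 0.17236648] [ 3.14109649e+00 -2.47723876e-04  1.27917810e+00] [ 1.40249117e-01  1.85472293e-01 -2.37188015e-01  1.14758172e+00
  1.73029024e-05  2.00266374e+00]
```

View pics/s2.png

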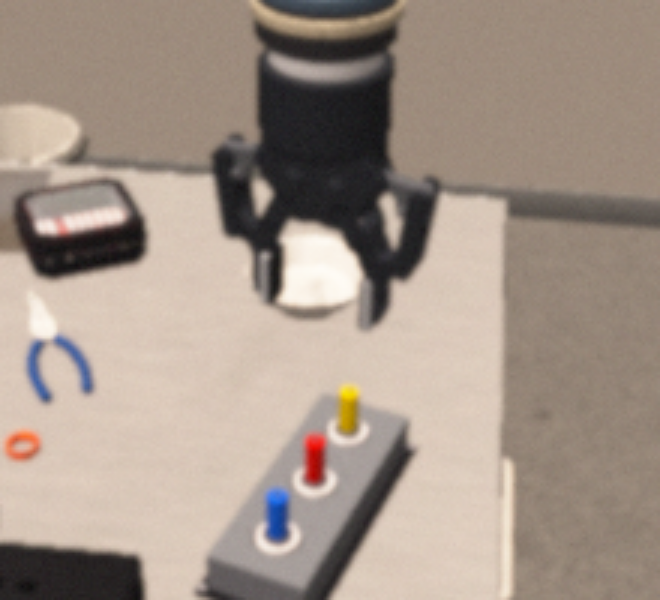

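The gripper is above the red stem with the fingers across the row. Now I go down, close part way and look.

```bash
python3 -m inch '[{"gripper":0.05,"dx":0.001,"dy":0,"dz":-0.03,"rx":0,"ry":0,"rz":0},{"gripper":0.05,"dx":0,"dy":0,"dz":-0.03,"rx":0,"ry":0,"rz":0},{"gripper":0.05,"dx":0,"dy":0,"dz":-0.03,"rx":0,"ry":0,"rz":0},{"gripper":0.03,"dx":0,"dy":0,"dz":-0.02,"rx":0,"ry":0,"rz":0},{"gripper":0.03,"dx":0,"dy":0,"dz":-0.018,"rx":0,"ry":0,"rz":0},{"gripper":0.03,"dx":0,"dy":0,"dz":0,"rx":0,"ry":0,"rz":0},{"gripper":0.03,"dx":0,"dy":0,"dz":0,"rx":0,"ry":0,"rz":0},{"gripper":0.03,"dx":0,"dy":0,"dz":0,"rx":0,"ry":0,"rz":0}]' 30
python3 - <<'E'
from h import *
s=env.grab_frame('side')
cv2.imwrite('pics/s3.png',cv2.resize(s[185:285,270:390,::-1],None,fx=6,fy=6,interpolation=cv2.INTER_CUBIC))
E
```

```text
time: 3.0
tcp_pos: [0.4747, 0.0669, 0.0449]
tcp_rot: [3.139, -0.001, 1.279]
ft_force: [1.4, -0.4, 0.3]
finger_gap: 0.351
grip_force: 0.0
```

View pics/s3.png

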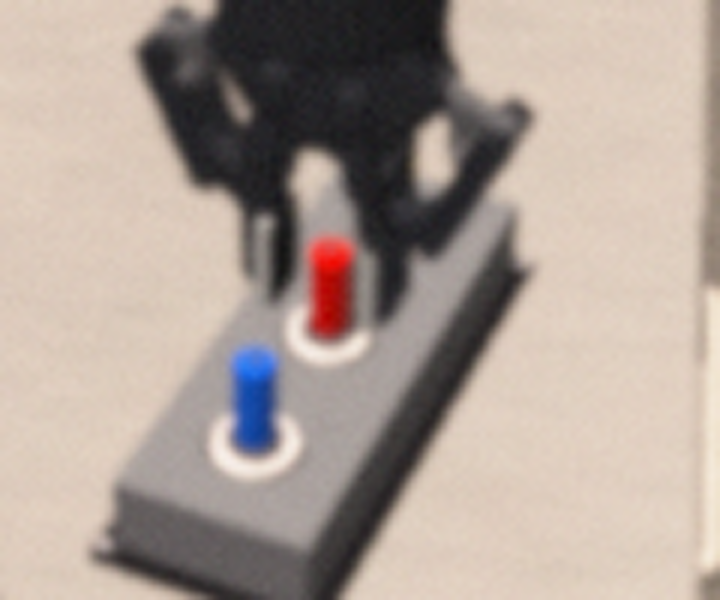

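The red stem stands between the pads and the neighbours are clear. I close gently and check the side force.

```bash
python3 -m inch '[{"gripper":0.02,"dx":0,"dy":0,"dz":0,"rx":0,"ry":0,"rz":0},{"gripper":0.017,"dx":0,"dy":0,"dz":0,"rx":0,"ry":0,"rz":0},{"gripper":0.015,"dx":0,"dy":0,"dz":0,"rx":0,"ry":0,"rz":0},{"gripper":0.01,"dx":0,"dy":0,"dz":0,"rx":0,"ry":0,"rz":0},{"gripper":0.01,"dx":0,"dy":0,"dz":0,"rx":0,"ry":0,"rz":0},{"gripper":0.01,"dx":0,"dy":0,"dz":0,"rx":0,"ry":0,"rz":0}]' 25
```

```text
time: 3.65
tcp_pos: [0.4733, 0.067, 0.0434]
tcp_rot: [-3.141, -0.0, 1.28]
ft_force: [-2.4, 1.3, 5.6]
finger_gap: 0.151
grip_force: 25.2
```

The grip holds and the side load is small. Now I firm the grip and lift straight up.

```bash
python3 -m inch '[{"gripper":0.005,"dx":0,"dy":0,"dz":0,"rx":0,"ry":0,"rz":0},{"gripper":0.005,"dx":0,"dy":0,"dz":0,"rx":0,"ry":0,"rz":0},{"gripper":0.005,"dx":0,"dy":0,"dz":0.003,"rx":0,"ry":0,"rz":0},{"gripper":0.005,"dx":0,"dy":0,"dz":0.005,"rx":0,"ry":0,"rz":0},{"gripper":0.005,"dx":0,"dy":0,"dz":0.006,"rx":0,"ry":0,"rz":0},{"gripper":0.005,"dx":0,"dy":0,"dz":0.006,"rx":0,"ry":0,"rz":0},{"gripper":0.005,"dx":0,"dy":0,"dz":0.01,"rx":0,"ry":0,"rz":0},{"gripper":0.005,"dx":0,"dy":0,"dz":0.015,"rx":0,"ry":0,"rz":0},{"gripper":0.005,"dx":0,"dy":0,"dz":0.02,"rx":0,"ry":0,"rz":0},{"gripper":0.005,"dx":0,"dy":0,"dz":0.015,"rx":0,"ry":0,"rz":0},{"gripper":0.005,"dx":0,"dy":0,"dz":0,"rx":0,"ry":0,"rz":0},{"gripper":0.005,"dx":0,"dy":0,"dz":0,"rx":0,"ry":0,"rz":0}]' 40
python3 - <<'E'
from h import *
s=env.grab_frame('side')
cv2.imwrite('pics/s4.png',cv2.resize(s[145:285,250:410,::-1],None,fx=4,fy=4,interpolation=cv2.INTER_CUBIC))
E
```

```text
time: 4.85
tcp_pos: [0.4737, 0.0669, 0.1235]
tcp_rot: [3.141, -0.0, 1.279]
ft_force: [-0.5, -0.4, -1.5]
finger_gap: 0.149
grip_force: 39.0
```

View pics/s4.png

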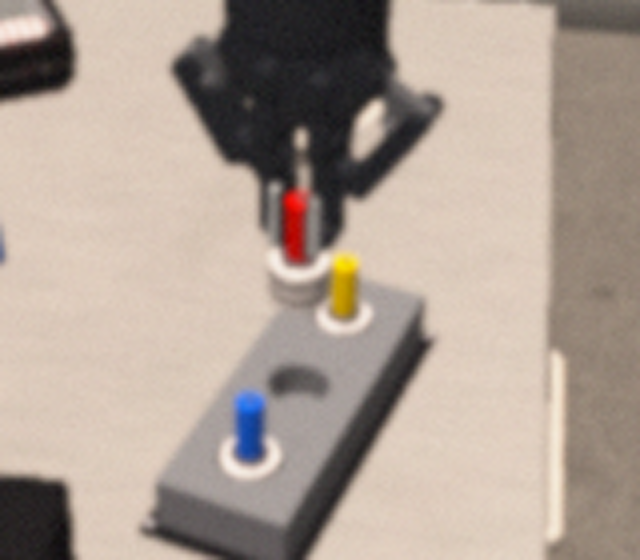

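The red cartridge is out and held at crop (295,230), leaning perhaps slightly. Blue and yellow are still seated. Now I carry it over to the bowl.

```bash
python3 -m inch '[{"gripper":0.005,"dx":0.001,"dy":-0.005,"dz":0.01,"rx":0,"ry":0,"rz":0},{"gripper":0.005,"dx":0.002,"dy":-0.015,"dz":0,"rx":0,"ry":0,"rz":0},{"gripper":0.005,"dx":0.004,"dy":-0.025,"dz":0,"rx":0,"ry":0,"rz":0},{"gripper":0.005,"dx":0.004,"dy":-0.03,"dz":0,"rx":0,"ry":0,"rz":0},{"gripper":0.005,"dx":0.004,"dy":-0.03,"dz":0,"rx":0,"ry":0,"rz":0},{"gripper":0.005,"dx":0.004,"dy":-0.03,"dz":0,"rx":0,"ry":0,"rz":0},{"gripper":0.005,"dx":0.004,"dy":-0.03,"dz":0,"rx":0,"ry":0,"rz":0},{"gripper":0.005,"dx":0.004,"dy":-0.03,"dz":0,"rx":0,"ry":0,"rz":0},{"gripper":0.005,"dx":0.004,"dy":-0.03,"dz":0,"rx":0,"ry":0,"rz":0},{"gripper":0.005,"dx":0.004,"dy":-0.025,"dz":0,"rx":0,"ry":0,"rz":0},{"gripper":0.005,"dx":0.003,"dy":-0.015,"dz":0,"rx":0,"ry":0,"rz":0},{"gripper":0.005,"dx":0.001,"dy":-0.005,"dz":0,"rx":0,"ry":0,"rz":0},{"gripper":0.005,"dx":0,"dy":0,"dz":-0.02,"rx":0,"ry":0,"rz":0},{"gripper":0.005,"dx":0,"dy":0,"dz":-0.015,"rx":0,"ry":0,"rz":0},{"gripper":0.005,"dx":0,"dy":0,"dz":0,"rx":0,"ry":0,"rz":0},{"gripper":0.005,"dx":0,"dy":0,"dz":0,"rx":0,"ry":0,"rz":0},{"gripper":0.005,"dx":0,"dy":0,"dz":0,"rx":0,"ry":0,"rz":0}]' 40
python3 - <<'E'
from h import *
s=env.grab_frame('side')
e,f=blob(s,'red',(280,100,370,200));print(e,f,onz('side',e,.119))
t=env.grab_frame('top')
a=cv2.resize(s[110:200,275:375,::-1],(400,360),interpolation=cv2.INTER_CUBIC);b=cv2.resize(t[160:250,328:428,::-1],(400,360),interpolation=cv2.INTER_CUBIC)
cv2.imwrite('pics/s5.png',np.hstack([a,b]))
E
```

```text
time: 6.6
tcp_pos: [0.513, -0.2028, 0.0992]
tcp_rot: [3.141, -0.0, 1.28]
ft_force: [0.1, 0.5, -1.1]
finger_gap: 0.154
grip_force: 39.1
[321.58181818 142.92727273] (np.int32(320), np.int32(136), np.int32(4), np.int32(15), np.int32(55)) [ 0.51746934 -0.19084974  0.119     ]
```

View pics/s5.png

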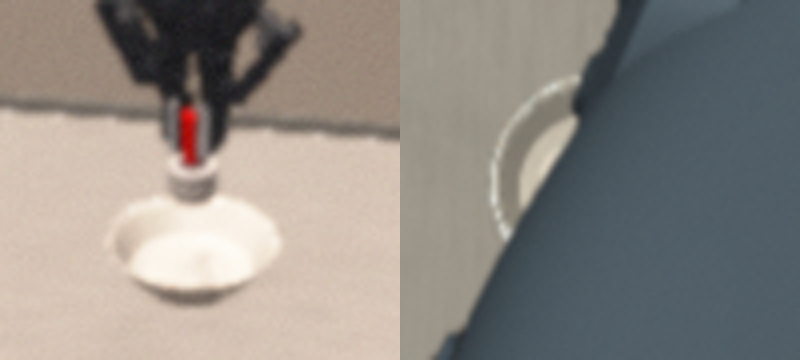

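Left crop: the cartridge hangs nearly upright above the bowl at x≈191, and the bowl rim spans x = 107–283. A quick consistency check on the columns comes next.

Run:
```python
from h import *
c=env.camera_info('side')
for X in([.513,-.203,.119],[.513,-.203,.09],[.511,-.203,.034],[.567,-.203,.034],[.455,-.203,.034],[.511,-.147,.034],[.511,-.259,.034],[.511,-.203,.009],[.501,-.203,.034]):
    print(X,cv2.projectPoints(np.array([X]),cv2.Rodrigues(c['R'])[0],c['t'],c['camera_matrix'],np.array([c['k1'],0,0,0,0.]))[0].ravel().round(1))
```

```text
[0.513, -0.203, 0.119] [324.  140.7]
[0.513, -0.203, 0.09] [323.8 150.8]
[0.511, -0.203, 0.034] [324.2 169.5]
[0.567, -0.203, 0.034] [303.2 167.7]
[0.455, -0.203, 0.034] [345.5 171.3]
[0.511, -0.147, 0.034] [321.3 181.4]
[0.511, -0.259, 0.034] [326.9 158.6]
[0.511, -0.203, 0.009] [324.1 177.4]
[0.501, -0.203, 0.034] [328.  169.8]
```

The positions agree to about 3 mm, so I shift x by -2 mm and go down, slowing at the end.

```bash
python3 -m inch '[{"gripper":0.005,"dx":-0.002,"dy":0,"dz":-0.012,"rx":0,"ry":0,"rz":0},{"gripper":0.005,"dx":0,"dy":0,"dz":-0.012,"rx":0,"ry":0,"rz":0},{"gripper":0.005,"dx":0,"dy":0,"dz":-0.01,"rx":0,"ry":0,"rz":0},{"gripper":0.005,"dx":0,"dy":0,"dz":-0.008,"rx":0,"ry":0,"rz":0},{"gripper":0.005,"dx":0,"dy":0,"dz":-0.006,"rx":0,"ry":0,"rz":0},{"gripper":0.005,"dx":0,"dy":0,"dz":-0.004,"rx":0,"ry":0,"rz":0},{"gripper":0.005,"dx":0,"dy":0,"dz":-0.002,"rx":0,"ry":0,"rz":0},{"gripper":0.005,"dx":0,"dy":0,"dz":0,"rx":0,"ry":0,"rz":0},{"gripper":0.005,"dx":0,"dy":0,"dz":0,"rx":0,"ry":0,"rz":0},{"gripper":0.005,"dx":0,"dy":0,"dz":0,"rx":0,"ry":0,"rz":0}]' 40
```

```text
time: 7.7
tcp_pos: [0.5107, -0.2032, 0.0446]
tcp_rot: [3.141, 0.0, 1.28]
ft_force: [0.6, -0.4, -1.0]
finger_gap: 0.146
grip_force: 39.1
```

Contact is expected at a TCP height of about 0.040.

```bash
python3 -m inch '[{"gripper":0.005,"dx":0,"dy":0,"dz":-0.001,"rx":0,"ry":0,"rz":0},{"gripper":0.005,"dx":0,"dy":0,"dz":-0.001,"rx":0,"ry":0,"rz":0},{"gripper":0.005,"dx":0,"dy":0,"dz":-0.001,"rx":0,"ry":0,"rz":0},{"gripper":0.005,"dx":0,"dy":0,"dz":0,"rx":0,"ry":0,"rz":0},{"gripper":0.005,"dx":0,"dy":0,"dz":0,"rx":0,"ry":0,"rz":0}]' 40; python3 -m inch '[{"gripper":0.005,"dx":0,"dy":0,"dz":-0.001,"rx":0,"ry":0,"rz":0},{"gripper":0.005,"dx":0,"dy":0,"dz":0,"rx":0,"ry":0,"rz":0},{"gripper":0.005,"dx":0,"dy":0,"dz":0,"rx":0,"ry":0,"rz":0}]' 40
```

```text
time: 8.2
tcp_pos: [0.5104, -0.2031, 0.0412]
tcp_rot: [-3.141, -0.0, 1.28]
ft_force: [-0.4, 0.1, -0.7]
finger_gap: 0.143
grip_force: 39.1
time: 8.5
tcp_pos: [0.5106, -0.2031, 0.0404]
tcp_rot: [3.141, 0.0, 1.28]
ft_force: [-0.3, 0.5, 0.6]
finger_gap: 0.147
grip_force: 39.4
```

```bash
python3 -m inch '[{"gripper":0.005,"dx":0,"dy":0,"dz":-0.0005,"rx":0,"ry":0,"rz":0},{"gripper":0.005,"dx":0,"dy":0,"dz":0,"rx":0,"ry":0,"rz":0},{"gripper":0.005,"dx":0,"dy":0,"dz":0,"rx":0,"ry":0,"rz":0}]' 40; python3 -c "
from bench import env
print(env.observe()['ft_force'])"
```

```text
time: 8.8
tcp_pos: [0.5106, -0.2032, 0.0403]
tcp_rot: [3.141, 0.0, 1.28]
ft_force: [-2.0, 1.1, 6.3]
finger_gap: 0.148
grip_force: 40.0
[-1.95032463  1.12257347  6.31251588]
```

Contact is made at 6 N. I lower the grip force and open gradually.

```bash
python3 -m inch '[{"gripper":0.01,"dx":0,"dy":0,"dz":0,"rx":0,"ry":0,"rz":0},{"gripper":0.01,"dx":0,"dy":0,"dz":0,"rx":0,"ry":0,"rz":0},{"gripper":0.013,"dx":0,"dy":0,"dz":0,"rx":0,"ry":0,"rz":0},{"gripper":0.015,"dx":0,"dy":0,"dz":0,"rx":0,"ry":0,"rz":0},{"gripper":0.017,"dx":0,"dy":0,"dz":0,"rx":0,"ry":0,"rz":0},{"gripper":0.02,"dx":0,"dy":0,"dz":0,"rx":0,"ry":0,"rz":0},{"gripper":0.025,"dx":0,"dy":0,"dz":0,"rx":0,"ry":0,"rz":0},{"gripper":0.035,"dx":0,"dy":0,"dz":0,"rx":0,"ry":0,"rz":0},{"gripper":0.04,"dx":0,"dy":0,"dz":0,"rx":0,"ry":0,"rz":0},{"gripper":0.04,"dx":0,"dy":0,"dz":0,"rx":0,"ry":0,"rz":0},{"gripper":0.04,"dx":0,"dy":0,"dz":0.01,"rx":0,"ry":0,"rz":0},{"gripper":0.04,"dx":0,"dy":0,"dz":0.02,"rx":0,"ry":0,"rz":0},{"gripper":0.04,"dx":0,"dy":0,"dz":0.03,"rx":0,"ry":0,"rz":0},{"gripper":0.04,"dx":0,"dy":0,"dz":0.03,"rx":0,"ry":0,"rz":0},{"gripper":0.04,"dx":0,"dy":0,"dz":0.04,"rx":0,"ry":0,"rz":0},{"gripper":0.04,"dx":0,"dy":0,"dz":0.03,"rx":0,"ry":0,"rz":0},{"gripper":0.04,"dx":-0.02,"dy":-0.035,"dz":0,"rx":0,"ry":0,"rz":0},{"gripper":0.04,"dx":-0.02,"dy":-0.04,"dz":0,"rx":0,"ry":0,"rz":0},{"gripper":0.04,"dx":-0.02,"dy":-0.04,"dz":0,"rx":0,"ry":0,"rz":0},{"gripper":0.04,"dx":-0.02,"dy":-0.035,"dz":0,"rx":0,"ry":0,"rz":0}]' 20
python3 -m inch '[{"gripper":0.04,"dx":-0.03,"dy":-0.03,"dz":0,"rx":0,"ry":0,"rz":0},{"gripper":0.04,"dx":-0.03,"dy":-0.02,"dz":0,"rx":0,"ry":0,"rz":0},{"gripper":0.04,"dx":-0.03,"dy":-0.02,"dz":0,"rx":0,"ry":0,"rz":0},{"gripper":0.04,"dx":-0.03,"dy":-0.02,"dz":0,"rx":0,"ry":0,"rz":0},{"gripper":0.04,"dx":0,"dy":0,"dz":0,"rx":0,"ry":0,"rz":0},{"gripper":0.04,"dx":0,"dy":0,"dz":0,"rx":0,"ry":0,"rz":0},{"gripper":0.04,"dx":0,"dy":0,"dz":0,"rx":0,"ry":0,"rz":0}]'
python3 - <<'E'
from h import *
s=env.grab_frame('side')
t=env.grab_frame('top')
a=cv2.resize(s[130:290,270:390,::-1],(390,520),interpolation=cv2.INTER_CUBIC);b=cv2.resize(t[160:260,320:420,::-1],(410,410),interpolation=cv2.INTER_CUBIC)
b=np.vstack([b,np.zeros((110,410,3),np.uint8)])
cv2.imwrite('pics/s6.png',np.hstack([a,b]))
print(env.observe()['joint_velocities'],env.observe()['time'])
E
```

```text
time: 10.8
tcp_pos: [0.4296, -0.3547, 0.2008]
tcp_rot: [3.141, 0.001, 1.28]
ft_force: [-0.1, 0.3, 0.6]
finger_gap: 0.467
grip_force: 0.0
time: 11.5
tcp_pos: [0.311, -0.4428, 0.2002]
tcp_rot: [3.141, 0.0, 1.28]
ft_force: [-0.3, -0.3, -0.7]
finger_gap: 0.47
grip_force: 0.0
[ 2.74845821e-03  2.43466435e-03  7.74585672e-05 -9.76134237e-04
 -6.21905699e-04 -1.41859233e-03] 11.6
```

View pics/s6.png

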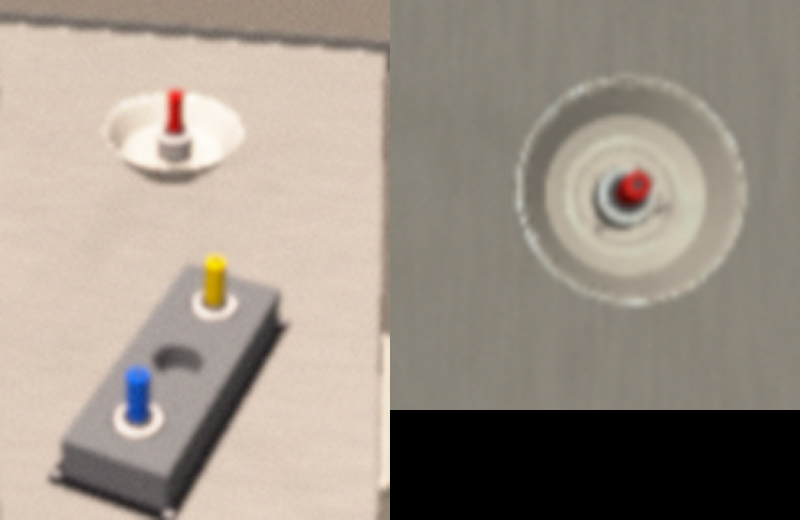

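The red cartridge stands upright in the middle of the bowl: body at (623,197) in the crop, floor centre at (626,195). Blue and yellow are still seated, and the arm is clear.

```bash
python3 -c "
from bench import env
print(env.close_job())"
```

```text
the job is handed in; nothing more can be done
None
```

The red-stemmed cartridge is standing upright in the middle of the parts bowl, the blue and yellow ones are still seated in the tray, and I handed the job in at about 11.6 s; no verdict was returned.

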